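Set a screwdriver's clutch collar to 3

ROBOT

A 6-joint arm with a two-finger parallel gripper is mounted at the origin on the work surface. World frame = base frame: x ahead of the robot, y to its left, z up, the work surface at z = 0. Lengths are in m, angles in degrees, forces in N, time in s.
With the tool pointing down it reaches from about 0.425 to 1.125 m from the base axis. Payload 14.9 kg.
Tool frame: the origin (TCP) lies between the finger pads; the fingertips stand nose_length ahead of it and the grasp point (between the pads) lies 5 mm behind it (nose_length is the distance from the TCP to the fingertips, in m); z points along the fingers, y is the direction in which the jaws open and shut (so a half turn about z gives the same grasp; the last joint's range is limited). The gripper opens to 91 mm and grips with 3 to 60 N. Pads are 32 mm wide; open, the fingers measure 118 mm over their backs; the gripper's body (76 mm by 178 mm) begins 60 mm behind the grasp point.
Start: joints at [-65.392, 21.709, 99.362, -0, 58.929, -1.908], TCP at [0.313, -0.626, 0.228] pointing down, gripper open.
Joint ranges: [-158.91, 158.91], [-42.39, 125.64], [0.06, 152.35], [-60.88, 240.88], [17.5, 164.5], [-176.32, 176.32]. Speed limits (degrees/s): [108.29, 108.29, 136.94, 180, 180, 180].

INTERFACE

Orientations are given as [roll, pitch, yaw] about the fixed x, y, z axes, in that order (R = Rz(yaw) Ry(pitch) Rx(roll)).
In Python, from workcell import * gives the robot as it stands.
- The arm moves only by the shell command python3 -m pendant 'ROWS'. ROWS is JSON, a list of rows, each a list of 7 numbers: the turn, a rotation vector about the world's x, y, z in units of 6 degrees (1.0 is 6 degrees), then the shift along the world's x, y, z in units of 40 mm (1.0 is 40 mm), then the gripper command: -1 is shut, 1 is fully open, values between are in proportion. In form: [[ax, ay, az, tx, ty, tz, claw], ...]. A call has exactly 5 rows; each row is the pose to reach, as a shift and turn from the pose commanded when the call began; what a row does not reach only later rows make up. A row lasts 1/12 s, in which the tool goes at most 41.7 mm and 7.16 degrees, less where a joint would pass 70% of its speed; a pose out of reach is approached as far as the arm can. A call with a gripper value outside its range is refused whole. The fingers move at their own pace and stop on an object; the grip force is fixed at half the most. Time passes only in rows, so rows that repeat a pose let the fingers close, or fill a call up. It gives the time, the measured TCP pose, the force and the opening at its end, in the units of the state.
- get_obs(): the state, without advancing time (a new reading comes with each control period).
- read_camera(name): name is "side" or "top" or "wrist"; returns the picture (480x640x3 uint8, red, green, blue); there is no depth.
- calibration(name): a dict with "intrinsics" (3x3 intrinsics, pixels), "eye" and "orientation" of the camera in the world; the wrist camera has in their place "mount" (4x4, takes a point from camera to tool coordinates, whose origin is the TCP and whose axes are the flange's). Camera axes: x right, y down, z forward; pixel columns grow to the right and rows downward; lengths in m; the calibration is good to about 2 mm. A picture is of the moment at which its call begins: read the wrist's pose just before it. calibration takes no time and is no camera call.
- close_job(): hands the job in, once; it reports no verdict.
The state is a dict: "time": time; "joint_positions": joint angles; "qvel": joint speeds; "joint_torque": joint torques, N m; "tool_pos": TCP position; "orientation": TCP orientation; "wrist_force": force on the tool from outside, world axes, zero at the start; "ft_torque": the same for the moment, N m; "opening": finger opening in m.
Only numpy, scipy, OpenCV 4.12 (cv2) and the standard library are available. Lean on these libraries where they do the work, as an engineer would, in place of code of your own. Each camera call takes 0.05 s, during which the arm holds its last target. There are 200 camera calls.

TASK

Before the carving's base is screwed on, set the clutch of the cordless screwdriver that stands slanted in the wooden cradle to 3: turn its numbered collar until the 3 has clicked in at the white index line on the housing, then let go of it. Leave the loose things lying around the cradle where they are.

Things in the scene. Friction and masses are not known exactly. Their poses are not given: they have to be found in the camera images.
- driver_stand: Fixed pale plywood cradle (base 150 x 110 x 12 mm, its centre 25 mm to +x of the origin) with a grey and black stick-shaped cordless screwdriver held firmly in it. Origin on the bench top, z up. The screwdriver leans 30 degrees from vertical towards the cradle's -x: from handle to nose its axis points along (-0.5, 0, 0.866) in the cradle's frame. Nothing of this moves but the collar.
- collar_mid (a point): Centre of the clutch collar (fixed point): on the screwdriver's axis, at (-0.0525, 0, 0.1730) in the cradle's frame, axes as the cradle's. The collar is a black ribbed cylinder, 54 mm in diameter, 30 mm long, coaxial with the screwdriver. Below it come 35 mm of grey housing of radius 26 mm, a handle of radius 21 mm and, 90 mm below, the 66 mm square block, so fingers may reach past the collar.
- nose_tip (a point): End of the steel bit holder (diameter 18 mm, fixed, no bit in it), on the axis, 19 mm beyond the collar's front face and 34 mm beyond collar_mid.
- index (a point): Collar end of the white index line (5 x 30 mm) that runs lengthwise on the housing, on the side that faces up and away from the nose's lean (the cradle's +x side), at the collar's lower edge, 27 mm from the axis.
- mark3 (a point): White tick of value 3 on the collar's lower edge, 27 mm from the axis; it turns with the collar and lies on point index (less than 1 mm apart) when the collar is set to 3. Neighbouring ticks lie 14 mm apart.
- collar (a joint): Collar angle, rad: 0.5236 x (value - 1), so 0 at 1, 1.047 at 3, 3.665 at 8; stops at 1 and 8. White digits 1 to 8 on the front face, 10 mm high, 30 degrees apart, growing clockwise seen from in front of the nose. The joint falls as the collar turns clockwise seen so. Starts between about 5 and 8. A spring detent at each value pulls in from some 12 degrees either side; 0.15 N m turns it over a click.
- offcut: Loose hardwood offcut, 90 x 55 x 40 mm, lying beside the cradle; origin at the centre of its underside. To be left alone.
- tin: Loose closed steel tin, 64 mm in diameter, 55 mm high; origin at the centre of its underside. To be left alone.
- gouge: Loose carving gouge, 240 mm long, 24 mm high, lying flat; origin under the joint of wooden handle (-x side, 120 mm) and blade (+x side). To be left alone.
- sanding_block: Loose cork sanding block, 110 x 65 x 32 mm; origin at the centre of its underside. To be left alone.
Not all that is in view belongs to the job. Leave any blue look-alike of the driver_stand alone.

How it is judged (in metres and radians):
At the end, for the whole second after the job is handed in: The collar rests in the click of value 3 (within 7 degrees, 0.12 rad, of 1.047) and the four loose things are within 30 mm of where they were (value of joint collar between 0.927 and 1.167 rad and velocity of joint collar between -0.1 and 0.1 rad/s and distance of each of offcut, tin, gouge, sanding_block from where it was at the start of the episode below 0.03 m); the robot touches nothing.
It fails at once if the wooden offcut is moved by more than 30 mm (distance of offcut from where it was at the start of the episode above 0.03 m).
It fails at once if the screw tin is moved by more than 30 mm (distance of tin from where it was at the start of the episode above 0.03 m).
It fails at once if the gouge is moved by more than 30 mm (distance of gouge from where it was at the start of the episode above 0.03 m).
It fails at once if the sanding block is moved by more than 30 mm (distance of sanding_block from where it was at the start of the episode above 0.03 m).
It also fails if it takes over 64 s, if anything falls off the work surface, if the arm or the gripper's body presses on something with over 40 N, if the wrist force passes 120 N, or if a joint passes its speed limit or range.

## Working session

There is one attempt and no reset: what is moved stays moved. The work goes in short steps, Python scripts to look and compute and a shell command to move; the robot and the scene stay as the last step left them, time stands still between calls to the robot, and variables do not carry over. Pictures are saved under pics/ and viewed, about 8 in all and at most 12, crops included, and the job is handed in when it is done.

```bash
mkdir -p pics; ls; python3 - <<'E'
from workcell import *
import cv2,numpy as np
print(get_obs())
for n in ("side","top","wrist"):
    print(n,calibration(n))
ims=[read_camera(n)[:,:,::-1] for n in("side","top")]
for n,i in zip(("side","top"),ims): cv2.imwrite(f"pics/{n}0.png",i)
E
```

```text
pics
{'time': 0.0, 'joint_positions': array([-6.53932091e+01,  2.17378210e+01,  9.93933975e+01, -6.57013417e-04,
        5.89300179e+01, -1.90731041e+00]), 'qvel': array([-0.08320169, -0.04208959, -0.01866103, -0.01598379, -0.0093764 ,
        0.05331446]), 'joint_torque': array([-1.42745448e-03, -7.63724899e+01, -4.34374344e+01,  6.49707159e-02,
        4.24367585e-02, -1.82963703e-05]), 'tool_pos': array([ 0.31234058, -0.62604609,  0.22731584]), 'orientation': array([-1.79938779e+02, -1.47603153e-03,  2.65144399e+01]), 'wrist_force': array([ 0.57885152, -0.75403531, -0.5486936 ]), 'ft_torque': array([0.03864762, 0.00606236, 0.02530696]), 'opening': 0.09099749288163161}
side {'intrinsics': array([[611.1497389 ,   0.        , 315.68646896],
       [  0.        , 611.1497389 , 242.02291514],
       [  0.        ,   0.        ,   1.        ]]), 'eye': array([0.5333847 , 1.02729275, 0.74073045]), 'orientation': array([-120.66706385,   -0.9231823 , -176.40538321])}
top {'intrinsics': array([[491.02657869,   0.        , 323.60831908],
       [  0.        , 491.02657869, 237.185997  ],
       [  0.        ,   0.        ,   1.        ]]), 'eye': array([ 0.52120511, -0.02267677,  0.88535781]), 'orientation': array([-176.01753452,    2.61111642,  -91.3769676 ])}
wrist {'intrinsics': array([[353.73884626,   0.        , 319.72362425],
       [  0.        , 353.73884626, 241.69278468],
       [  0.        ,   0.        ,   1.        ]]), 'mount': array([[-1.07448727e-03, -9.72515914e-01, -2.32833939e-01,
         6.57292722e-02],
       [ 9.99999053e-01, -8.44648904e-04, -1.08683362e-03,
         1.06142343e-03],
       [ 8.60300056e-04, -2.32834886e-01,  9.72515900e-01,
        -1.56948120e-01],
       [ 0.00000000e+00,  0.00000000e+00,  0.00000000e+00,
         1.00000000e+00]])}
```

View pics/top0.png

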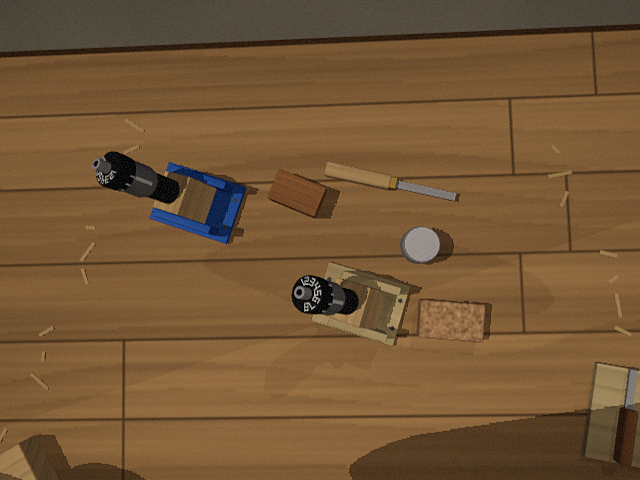

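View pics/side0.png

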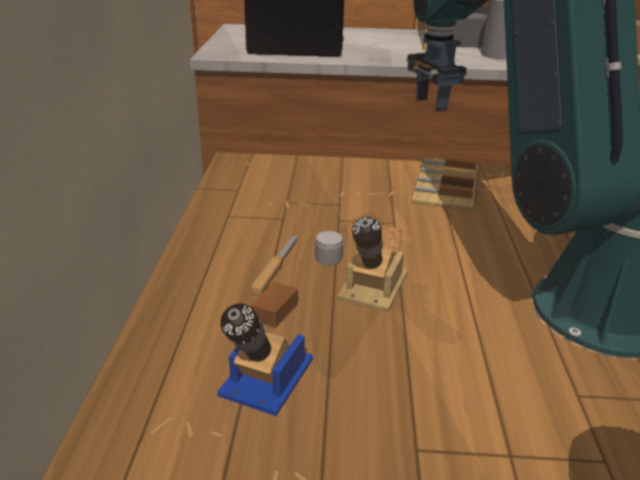

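Top view: the blue-cradled look-alike is at (120,170) to (200,205). The pale plywood cradle is at (360,300), with its screwdriver nose at about (300,293), and it fits the description because it is pale rather than blue. I'll enlarge it to confirm.

```bash
python3 - <<'E'
import cv2,numpy as np
a=cv2.imread("pics/top0.png")[250:350,285:415]
b=cv2.imread("pics/side0.png")[205:315,330:420]
A=cv2.resize(a,None,fx=6,fy=6,interpolation=cv2.INTER_CUBIC); cv2.imwrite("pics/topc.png",A)
cv2.imwrite("pics/sidec.png",cv2.resize(b,None,fx=5,fy=5,interpolation=cv2.INTER_CUBIC))
E
```

```text
(no output)
```

View pics/topc.png

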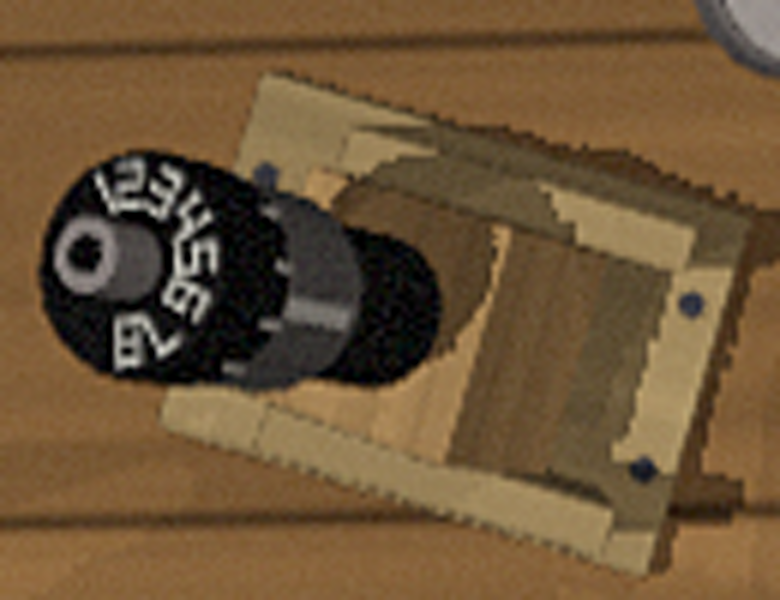

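View pics/sidec.png

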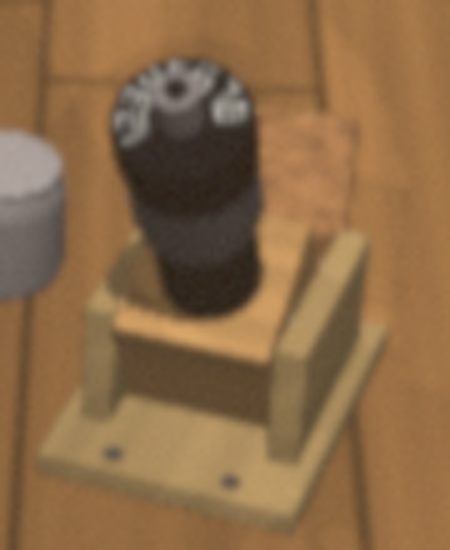

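The crop confirms the pale plywood cradle. The nose tip is at crop (85,255), the index line runs from about (290,308) to (348,318), and the base corners are at (265,72), (165,430), (655,575) and (748,212). The setting looks to be around 5–6. Next I'll fit the pose.

```bash
cat > h.py <<'E'
import numpy as np
from scipy.spatial.transform import Rotation as R
from scipy.optimize import least_squares
from workcell import calibration
def rpy(o): return R.from_euler('xyz',o,degrees=True).as_matrix()
def proj(n,P,obs=None):
    c=calibration(n)
    if n=='wrist':
        T=np.eye(4);T[:3,:3]=rpy(obs['orientation']);T[:3,3]=obs['tool_pos'];T=T@c['mount'];Rc,e=T[:3,:3],T[:3,3]
    else: Rc,e=rpy(c['orientation']),c['eye']
    q=(np.atleast_2d(P)-e)@Rc; k=np.array(c['intrinsics'])
    return q[:,:2]/q[:,2:]*[k[0,0],k[1,1]]+[k[0,2],k[1,2]]
AX=np.array([-.5,0,.8660254]); MID=np.array([-.0525,0,.1730]); UP=np.array([.8660254,0,.5]) # UP: radial dir of index
def W(p,L): return np.atleast_2d(L)@R.from_euler('z',p[2]).as_matrix().T+[p[0],p[1],0]
def ringpt(phi,s,r): # phi ccw seen from front (about +AX) from index dir
    return MID+AX*s+r*(np.cos(phi)*UP+np.sin(phi)*np.cross(AX,UP))
E
python3 - <<'E'
from h import *
tc=np.array([[85,255],[265,72],[165,430],[655,575],[748,212],[290,308],[348,318]])
L=np.array([MID+.034*AX,[-.05,.055,.012],[-.05,-.055,.012],[.1,-.055,.012],[.1,.055,.012],ringpt(0,-.015,.0265),ringpt(0,-.045,.0265)])
tp=(tc+.5)/6-.5+[285,250]
ts=(np.array([[177,90]])+.5)/5-.5+[330,205]
def f(p): return np.r_[proj('top',W(p,L))-tp,proj('side',W(p,L[:1]))-ts].ravel()
best=min((least_squares(f,[.4,-.07,a],x_scale=[.1,.1,1]) for a in np.arange(-3,3.1,1)),key=lambda r:r.cost)
p=best.x;print(p,np.degrees(p[2]));print(best.fun.reshape(-1,2).round(1))
print('side pts',((proj('side',W(p,L[1:5]))-[330,205])*5).round())
print('mid',W(p,MID),'tip',W(p,L[0]),'axis',W([0,0,p[2]],AX))
# tick positions in crop versus phi
for d in range(-90,91,15):
    q=proj('top',W(p,[ringpt(np.radians(d),-.015,.027),ringpt(np.radians(d),.015,.018)]))
    print(d,(((q-[285,250])+.5)*6-.5).round().tolist())
np.save('p.npy',p)
E
```

```text
[ 0.47284777 -0.02313615 -1.87710224] -107.5500362700434
[[ 0.4  0.2]
 [-0.2 -0.6]
 [-0.9 -0.4]
 [-0.3 -0. ]
 [ 1.2 -0.2]
 [-0.4 -0.2]
 [ 0.1 -0.1]
 [ 1.3  0.1]]
side pts [[ 39. 451.]
 [300. 512.]
 [391. 321.]
 [150. 270.]]
mid [[0.48867855 0.02692018 0.173     ]] tip [[0.4938047  0.0431289  0.20244486]] axis [[0.15076928 0.47672699 0.8660254 ]]
-90 [[169.0, 384.0], [111.0, 338.0]]
-75 [[193.0, 388.0], [127.0, 341.0]]
-60 [[217.0, 385.0], [144.0, 339.0]]
-45 [[241.0, 375.0], [160.0, 332.0]]
-30 [[262.0, 357.0], [174.0, 320.0]]
-15 [[278.0, 334.0], [186.0, 304.0]]
0 [[290.0, 307.0], [193.0, 285.0]]
15 [[295.0, 278.0], [197.0, 265.0]]
30 [[293.0, 249.0], [196.0, 245.0]]
45 [[285.0, 222.0], [190.0, 227.0]]
60 [[271.0, 199.0], [181.0, 211.0]]
75 [[252.0, 182.0], [169.0, 199.0]]
90 [[230.0, 171.0], [154.0, 191.0]]
```

Fit residuals are about 1 px. Digit 5 sits about 17° counter-clockwise of the index and 6 about 13° clockwise, so the value is around 5.5. The collar needs roughly −77° about the axis, which is clockwise seen from the front. Next I'll plan the pregrasp along the axis.

```bash
cat >> h.py <<'E'
def plan(phi,s):
    """units needed from measured pose to: tool z=-AX, tool x at phi deg, TCP at MID+s*AX"""
    from workcell import get_obs
    p=np.load('p.npy');o=get_obs();Rz=R.from_euler('z',p[2]).as_matrix()
    x=Rz@(ringpt(np.radians(phi),0,1)-MID); z=-Rz@AX
    T=np.c_[x,np.cross(z,x),z]; t=W(p,MID+s*AX)[0]
    rv=R.from_matrix(T@rpy(o['orientation']).T).as_rotvec(degrees=True)
    xx=rpy(o['orientation'])[:,0]; u=Rz@UP; v=Rz@np.cross(AX,UP)
    print('t',round(o['time'],2),'turn',(rv/6).round(2),'shift',((t-o['tool_pos'])/.04).round(2),'phi',np.degrees(np.arctan2(xx@v,xx@u)).round(1),'\nq',o['joint_positions'].round(1),'F',o['wrist_force'].round(1),'open',round(o['opening'],4))
E
python3 - <<'E'
import workcell; print([n for n in dir(workcell) if n[0]!='_'],getattr(workcell,'nose_length',None))
from h import *
plan(165,.13)
E
```

```text
['MotionError', 'calibration', 'close_job', 'get_obs', 'nose_length', 'read_camera'] 0.014
t 0.1 turn [-4.25  2.75  5.04] shift [ 4.9  17.87  1.46] phi 130.0 
q [-65.4  21.7  99.4  -0.   58.9  -1.9] F [ 0.8 -0.3  0.7] open 0.0914
```

```bash
python3 -m pendant '[[0,0,0,0.5,0.5,0.8,1],[0,0,0,1,1.2,1.4,1],[0,0,0,1.6,2,2,1],[0,0,0,2,2.9,2.4,1],[0,0,0,2.4,3.8,2.6,1]]'; python3 -m pendant '[[0,0,0,0.4,0.9,0,1],[0,0,0,0.8,1.8,0,1],[0,0,0,1.2,2.7,0,1],[0,0,0,1.6,3.6,0,1],[0,0,0,2,4.5,0,1]]'; python3 -m pendant '[[-0.4,0.3,0.5,0.2,0.9,0,1],[-0.8,0.6,1,0.3,1.8,0,1],[-1.2,0.8,1.5,0.5,2.7,0,1],[-1.6,1,2,0.7,3.6,0,1],[-2,1.3,2.5,0.8,4.5,0,1]]'; python3 -c "
from h import *
plan(165,.13)"
```

```text
time: 0.52
tool_pos: [0.4073, -0.4783, 0.3326]
orientation: [179.9, -0.0, 26.5]
wrist_force: [1.5, 0.8, 0.3]
opening: 0.0907
time: 0.93
tool_pos: [0.4866, -0.2972, 0.3306]
orientation: [-180.0, 0.0, 26.5]
wrist_force: [1.8, -0.5, -0.9]
opening: 0.0911
time: 1.35
tool_pos: [0.5185, -0.1174, 0.3309]
orientation: [174.2, 13.2, 41.1]
wrist_force: [0.0, -0.7, -1.0]
opening: 0.091
t 1.35 turn [-2.24  1.43  2.51] shift [-0.26  5.16 -1.13] phi 148.7 
q [ -8.7   1.8 113.  -14.7  69.9  45.2] F [ 0.  -0.7 -1. ] open 0.091
```

```bash
python3 -m pendant '[[-0.45,0.3,0.5,0,0.9,0.1,1],[-0.9,0.6,1,-0.1,1.8,0.3,1],[-1.35,0.85,1.5,-0.1,2.7,0.4,1],[-1.8,1.15,2,-0.2,3.6,0.4,1],[-2.24,1.43,2.5,-0.2,4.5,0.4,1]]'; python3 -m pendant '[[0,0,0,0,0.4,-0.4,1],[0,0,0,0,0.6,-0.8,1],[0,0,0,0,0.6,-1.4,1],[0,0,0,0,0.6,-1.4,1],[0,0,0,0,0.6,-1.4,1]]'; python3 - <<'E'
from h import *
import cv2
plan(165,.13)
from workcell import *
o=get_obs();im=read_camera('wrist')[:,:,::-1].copy();cv2.imwrite('pics/w0.png',im)
p=np.load('p.npy')
for phi in (0,90,180,270):
    q=proj('wrist',W(p,ringpt(np.radians(phi),.015,.027)),o)[0]; cv2.circle(im,(int(q[0]),int(q[1])),3,(0,0,255),-1); print(phi,q.round())
q=proj('wrist',W(p,MID+.034*AX),o)[0];cv2.circle(im,(int(q[0]),int(q[1])),3,(0,255,0),-1)
cv2.imwrite('pics/w0m.png',im)
E
```

```text
time: 1.77
tool_pos: [0.5097, 0.0627, 0.3472]
orientation: [171.5, 28.9, 55.2]
wrist_force: [1.4, -0.9, -0.5]
opening: 0.0912
time: 2.18
tool_pos: [0.5097, 0.084, 0.2898]
orientation: [171.7, 28.9, 55.0]
wrist_force: [1.5, -0.4, 0.3]
opening: 0.0915
t 2.18 turn [-0.01 -0.03  0.05] shift [-0.04  0.12 -0.1 ] phi 164.8 
q [ 18.2   9.7 111.8 -24.3  78.5  60.2] F [ 1.5 -0.4  0.3] open 0.0915
0 [323. 267.]
90 [347. 226.]
180 [305. 202.]
270 [281. 244.]
```

View pics/w0m.png

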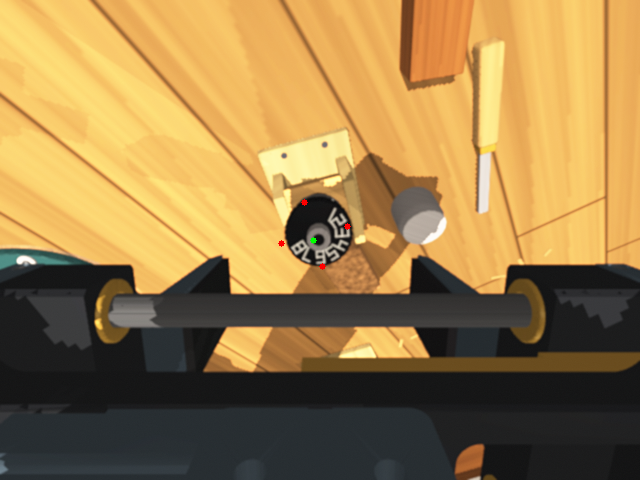

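The wrist view shows digits 5/6 on the index side, with 3 on the right at about (345,228). The collar is at (319,232), about 5 px right of the predicted ring, which is 2–4 mm along tool +y. I'll apply about 2 mm of that and descend along the axis.

```bash
python3 - <<'E'
from h import *
from workcell import *
o=get_obs();print('tool y in units/mm',rpy(o['orientation'])[:,1]/40)
plan(165,.06);plan(165,.004)
E
```

```text
tool y in units/mm [ 0.02126702 -0.01274539  0.00320454]
t 2.23 turn [-0.01 -0.01  0.05] shift [-0.32 -0.71 -1.65] phi 164.8 
q [ 18.2   9.6 111.7 -24.3  78.5  60.2] F [ 0.7 -0.3  0.2] open 0.0916
t 2.23 turn [-0.01 -0.01  0.05] shift [-0.53 -1.38 -2.86] phi 164.8 
q [ 18.2   9.6 111.7 -24.3  78.5  60.2] F [ 0.7 -0.3  0.2] open 0.0916
```

```bash
python3 -m pendant '[[0,0,0,-0.05,-0.2,-0.4,1],[0,0,0,-0.1,-0.4,-0.8,1],[0,0,0,-0.17,-0.55,-1.1,1],[0,0,0,-0.22,-0.65,-1.4,1],[0,0,0.05,-0.28,-0.73,-1.65,1]]'; python3 -m pendant '[[0,0,0,-0.05,-0.15,-0.25,1],[0,0,0,-0.1,-0.3,-0.55,1],[0,0,0,-0.16,-0.48,-0.9,1],[0,0,0,-0.21,-0.67,-1.2,1],[0,0,0,-0.21,-0.67,-1.2,1]]'; python3 - <<'E'
from h import *
import cv2
plan(165,.004)
from workcell import *
im=read_camera('wrist')[:,:,::-1];cv2.imwrite('pics/w1.png',im)
E
```

```text
time: 2.65
tool_pos: [0.4993, 0.0549, 0.2244]
orientation: [171.5, 28.8, 55.3]
wrist_force: [-0.9, -0.3, -0.5]
opening: 0.0914
time: 3.07
tool_pos: [0.4892, 0.0276, 0.1745]
orientation: [171.7, 29.0, 55.4]
wrist_force: [0.0, 0.0, -0.2]
opening: 0.0911
t 3.07 turn [-0.01 -0.03 -0.  ] shift [0.   0.03 0.05] phi 165.1 
q [ 13.3  15.6 119.1 -28.2  64.9  62.4] F [ 0.   0.  -0.2] open 0.0911
```

View pics/w1.png

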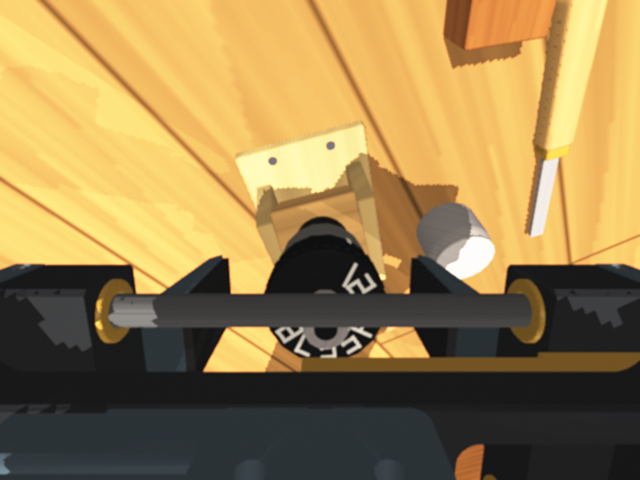

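The collar is between the fingers with its centre at about x=325, against a finger midline of about 320. I'll nudge 1.5 mm along tool +y and close.

```bash
python3 -m pendant '[[0,0,0,0.03,-0.02,0,1],[0,0,0,0.03,-0.02,0,0.3],[0,0,0,0.03,-0.02,0,-1],[0,0,0,0.03,-0.02,0,-1],[0,0,0,0.03,-0.02,0,-1]]';python3 -m pendant '[[0,0,0,0,0,0,-1],[0,0,0,0,0,0,-1],[0,0,0,0,0,0,-1],[0,0,0,0,0,0,-1],[0,0,0,0,0,0,-1]]'; python3 - <<'E'
from h import *
from workcell import *
plan(165,.004)
o=get_obs();print('tool-frame force',(rpy(o['orientation']).T@o['wrist_force']).round(1))
print('unit turn -6deg about AX:',(-R.from_euler('z',np.load('p.npy')[2]).as_matrix()@AX).round(3))
E
```

```text
time: 3.53
tool_pos: [0.4922, 0.0283, 0.1771]
orientation: [171.5, 28.8, 55.3]
wrist_force: [-0.6, -0.7, 0.2]
opening: 0.0673
time: 3.95
tool_pos: [0.4918, 0.0283, 0.1768]
orientation: [171.6, 28.8, 55.3]
wrist_force: [-3.2, 3.9, 3.4]
opening: 0.0535
t 3.95 turn [-0.02 -0.   -0.01] shift [-0.06  0.01 -0.01] phi 165.0 
q [ 13.3  15.5 118.8 -28.2  65.   62.3] F [-3.2  3.9  3.4] open 0.0535
tool-frame force [-0.4 -4.2 -4.3]
unit turn -6deg about AX: [-0.151 -0.477 -0.866]
```

```bash
python3 -m pendant '[[-0.15,-0.48,-0.87,0,0,0,-1],[-0.3,-0.95,-1.73,0,0,0,-1],[-0.45,-1.43,-2.6,0,0,0,-1],[-0.6,-1.91,-3.46,0,0,0,-1],[-0.6,-1.91,-3.46,0,0,0,-1]]'; python3 - <<'E'
from h import *
plan(88,.004)
E
```

```text
time: 4.37
tool_pos: [0.4917, 0.0284, 0.1768]
orientation: [160.0, 22.7, 29.1]
wrist_force: [-3.7, 5.2, 3.2]
opening: 0.0532
t 4.37 turn [-1.33 -4.17 -7.61] shift [-0.06  0.01 -0.01] phi 140.7 
q [ 13.3  15.5 118.8 -28.2  65.   86.7] F [-3.7  5.2  3.2] open 0.0532
```

```bash
python3 -m pendant '[[-0.15,-0.48,-0.87,0,0,0,-1],[-0.3,-0.95,-1.73,0,0,0,-1],[-0.45,-1.43,-2.6,0,0,0,-1],[-0.6,-1.91,-3.46,0,0,0,-1],[-0.68,-2.15,-3.9,0,0,0,-1]]'; python3 -m pendant '[[-0.15,-0.48,-0.87,0,0,0,-1],[-0.3,-0.95,-1.73,0,0,0,-1],[-0.45,-1.43,-2.6,0,0,0,-1],[-0.6,-1.91,-3.46,0,0,0,-1],[-0.68,-2.15,-3.9,0,0,0,-1]]'; python3 - <<'E'
from h import *
from workcell import *
import cv2
plan(88,.004)
o=get_obs()
im=read_camera('wrist')[:,:,::-1][180:400,180:480];im2=read_camera('top')[:,:,::-1][240:350,280:420]
print((W(np.load('p.npy'),[0,0,0])))
v=[cv2.resize(im,(400,293)),cv2.resize(im2,(400,314),interpolation=cv2.INTER_CUBIC)]
cv2.imwrite('pics/w2.png',np.vstack(v))
E
```

```text
time: 4.78
tool_pos: [0.4916, 0.0285, 0.1767]
orientation: [152.2, 11.5, 3.3]
wrist_force: [-4.4, 7.8, 3.8]
opening: 0.0537
time: 5.2
tool_pos: [0.4916, 0.0287, 0.1766]
orientation: [150.1, -1.7, -20.4]
wrist_force: [-3.6, 9.2, 2.0]
opening: 0.053
t 5.2 turn [0.03 0.12 0.19] shift [-0.06  0.   -0.  ] phi 86.7 
q [ 13.4  15.5 118.9 -28.3  65.  140.8] F [-3.6  9.2  2. ] open 0.053
[[ 0.47284777 -0.02313615  0.        ]]
```

View pics/w2.png

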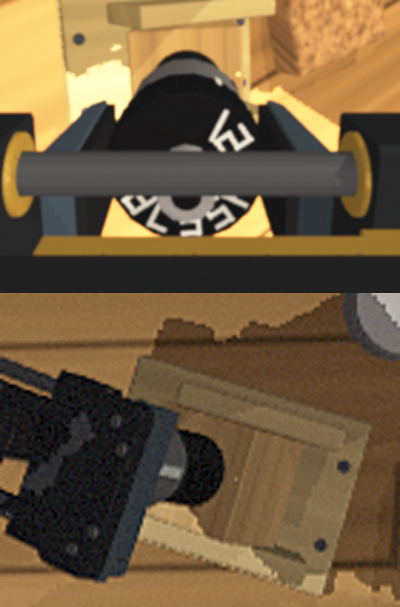

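The digits haven't moved in the wrist view (2 still near (357,282)), so the grip didn't slip and the collar turned about 78°. I'll release, back out along the axis and check.

```bash
Z='[0,0,0,0,0,0,1]'; python3 -m pendant '[[0,0,0,0,0,0,0],[0,0,0,0,0,0,0.5],[0,0,0,0,0,0,1],[0,0,0,0,0,0,1],[0,0,0,0,0,0,1]]'; python3 -m pendant '[[0,0,0,0,0,0,1],[0,0,0,0,0,0,1],[0,0,0,0,0,0,1],[0,0,0,0.03,0.1,0.17,1],[0,0,0,0.06,0.19,0.35,1]]'; python3 -m pendant '[[0,0,0,0.1,0.35,0.6,1],[0,0,0,0.2,0.7,1.3,1],[0,0,0,0.35,1.1,2,1],[0,0,0,0.5,1.6,2.9,1],[0,0,0,0.6,1.9,3.5,1]]'; python3 -m pendant '[[0,0,0,-0.2,0.6,0.5,1],[0,0,0,-0.4,1.2,0.7,1],[0,0,0,-0.5,1.8,0.8,1],[0,0,0,-0.5,2.4,0.8,1],[0,0,0,-0.5,3,0.8,1]]'; python3 - <<'E'
from h import *
from workcell import *
import cv2
plan(88,.004)
o=get_obs()
t=read_camera('top')[:,:,::-1];cv2.imwrite('pics/top1.png',t)
a=cv2.imread('pics/top0.png');print([int(cv2.absdiff(a,t)[y0:y1,x0:x1].max()) for x0,x1,y0,y1 in((265,330,165,220),(322,462,158,205),(398,444,223,266),(415,492,296,344))])
cv2.imwrite('pics/top1c.png',cv2.resize(t[250:350,285:415],None,fx=6,fy=6,interpolation=cv2.INTER_CUBIC))
E
```

```text
time: 5.72
tool_pos: [0.492, 0.0279, 0.1767]
orientation: [150.0, -1.6, -20.1]
wrist_force: [0.0, 0.7, -0.8]
opening: 0.0772
time: 6.13
tool_pos: [0.4943, 0.0359, 0.1911]
orientation: [150.0, -1.6, -20.1]
wrist_force: [0.9, 0.2, -0.2]
opening: 0.0912
time: 6.55
tool_pos: [0.5193, 0.1136, 0.3348]
orientation: [150.2, -1.7, -20.0]
wrist_force: [1.4, 0.0, 0.4]
opening: 0.091
time: 6.97
tool_pos: [0.4981, 0.2334, 0.3642]
orientation: [150.1, -1.7, -20.0]
wrist_force: [0.5, 0.1, -0.7]
opening: 0.0918
t 6.97 turn [0.02 0.11 0.13] shift [-0.22 -5.11 -4.69] phi 87.0 
q [ 31.4  10.7 102.3 -19.3  90.3 145.8] F [ 0.5  0.1 -0.7] open 0.0918
[26, 25, 51, 73]
```

View pics/top1c.png

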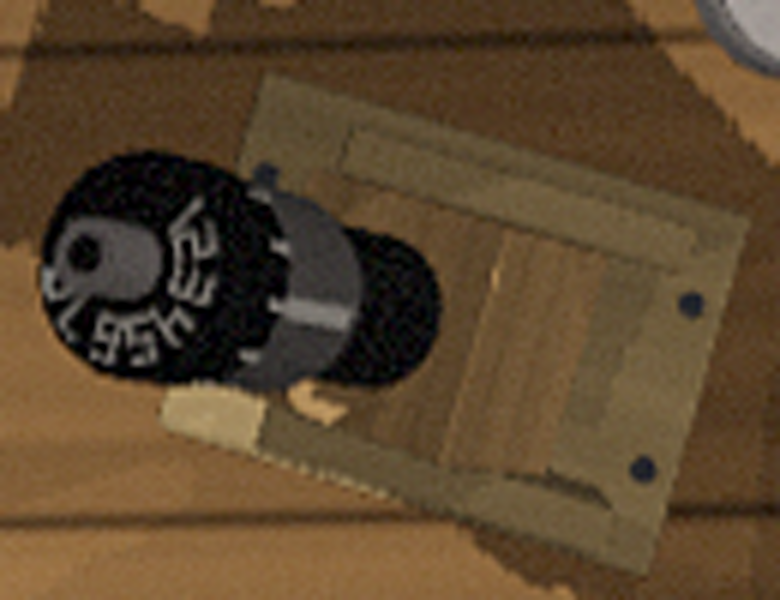

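The 3 sits at (195,288), against a predicted (193,285) at the index. A tick meets the index line at about (280,305), and 2 and 4 lie on either side. The gripper is clear of everything, so I'm handing in.

```bash
python3 -c "
from workcell import *
print(close_job())"
```

```text
the job is handed in; nothing more can be done
None
```

The clutch is set to 3, the gripper has let go and is clear, and the job was handed in at about 7 s of robot time.

I gripped the collar of the screwdriver in the plywood cradle along its axis. I turned it about 78° clockwise, seen from the front, from about 5.5.

- **Collar:** in the last top view, digit 3 and its tick line up with the white index line to about 1–2 px. That is well inside the 12° over which the detent pulls in. I judged it from the picture only, as there is no direct reading of the collar angle.
- **Grip and forces:** the digits held their place in the wrist view through the turn, so the grip did not slip. The wrist force stayed at about 10 N or below in every reading, and near zero after release.
- **Loose things:** the gripper never went near the four of them. My before/after image comparison was not conclusive: it showed some brightness change around each (largest near the sanding block), which I put down to the arm's shadow. I did not measure their positions again.
- **Disagreement:** the wrist camera put the collar 3–4 mm from where the fixed cameras did, along the jaw direction. I moved the grip by about that much, and the jaws closed with only about 4 N of side load.

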